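# Gauge the tube in the bench caliper

### The job

Stand the tube upright on the caliper's base plate, between its two jaws, then slide the moving jaw by its thumb post until it has closed on the tube and the tube is held lightly between both jaws. Do not tip the caliper or shove it along the bench, and leave the solid rod and the square block where they stand.

Things in the scene. Friction and masses are not known exactly. Their poses are not given: they have to be found in the camera images.
- caliper: Bench caliper, loose on rubber feet, 0.9 kg; dark base plate 130 x 180 mm, upper face 8 mm above the bench. Origin: centre of underside, z up. Two upright steel jaws, x = -18 to +56 mm, tops 48 mm up. Fixed jaw's face: y = -50 mm, looking to +y; the moving jaw on the +y side closes along -y. Low beam along y at x = +34 to +54 mm, top 29 mm up. Only jaws and thumb post are higher than 37 mm.
- jaw (a joint): Opening between the two jaw faces in m: 0 shut, 0.076 fully open; grows as the moving jaw slides to the caliper's +y. Starts at 0.064 to 0.075. The slide takes about 1.5 N to move and stays where it is left.
- thumb_post (a point): Thumb post on the moving jaw's carriage: upright dark steel post, 16 mm along the caliper's x, 14 mm along its y, from the carriage top (34 mm above the bench) up to 78 mm. The point is inside it on its axis, 16 mm below its top, 35 mm behind (to +y of) the moving jaw's face, at the caliper's x = 0. Axes as the caliper's.
- gauge_spot (a point): Point on the base plate's upper face at the caliper's x = 0, 16 mm from the fixed jaw's face: where the tube's axis stands once the jaws are closed on it. Before that anywhere up to 25 mm farther to the caliper's +y is free to set it down. Axes as the caliper's.
- tube_mid (a point): The tube: plain aluminium, open through its length (bore 22 mm), outer diameter 32 mm, 70 mm tall, 60 g, standing on end on the bench. The point is on its axis, half-way up; z along the axis. Mind the magnifier lamp: its head hangs over the bench beyond the parts, from 0.54 m ahead of the robot on, y = -0.17 to -0.02, underside 180 mm up.
- rod_mid (a point): The solid round rod: plain aluminium, diameter 26 mm, 70 mm tall, standing on end, not to be used. The point is at its centre.
- block_mid (a point): The solid square block: plain aluminium, 26 x 26 x 70 mm, standing on end, not to be used. The point is at its centre.
Not all that is in view belongs to the job. Leave any turquoise look-alike of the part that bears tube_mid alone.

How it is judged:
By the outcome, as a careful person would: the job done as asked, in the order asked, and still so for the second after the job is handed in, with the robot touching nothing.
It also fails if it takes over 45 s, if anything falls off the work surface, if the arm or the gripper's body presses on something with over 40 N, if the wrist force passes 120 N, or if a joint passes its speed limit or range.

### The arm

A 6-joint arm with a two-finger parallel gripper is mounted at the origin on a cart in front of the work surface, level with it; the furniture and walls round the work are solid. World frame = base frame: x ahead of the robot, y to its left, z up, the work surface at z = 0. Lengths are in mm, angles in rad, forces in N, time in s.
With the tool pointing down it reaches from about 250 to 725 mm from the base axis. Payload 9.7 kg.
Tool frame: the origin (TCP) lies on the front face of the gripper's body, between the roots of the fingers; the fingertips stand 73 mm ahead of it and the grasp point (between the pads) lies 54 mm ahead of it (ctrl.tip_extent is the distance from the TCP to the fingertips, in mm); x points along the fingers, y is the direction in which the jaws open and shut, and the axes are right-handed (so a half turn about x gives the same grasp; the last joint's range is limited). The gripper opens to 85 mm and grips with 20 to 120 N. Pads are 22 mm wide; open, the fingers measure 114 mm over their backs; the gripper's body (76 mm by 85 mm) begins 54 mm behind the grasp point. The pads swing forward as they close: fully open they stand 13 mm farther back than shut.
Start: joints at [-1.148, 0.087, 0.176, 1.66, 0, 1.571], TCP at [225.671, -501.567, 303.884] pointing down, gripper open.
Joint ranges: [-3.13, 3.13], [-0.85, 1.81], [-1.15, 1.24], [-2.2, 2.28], [-1.44, 1.52], [-3.14, 3.14]. Speed limits (rad/s): [2.22, 2.22, 2.57, 3.14, 3.14, 3.14].

### API

Orientations are given as a rotation vector (axis times angle).
In Python, from workcell import ctrl, optics gives the robot as it stands. Calls block until the motion is done:
- ctrl.move_to(position, orientation): joint-space move of the TCP to a pose.
- ctrl.move_linear(position, frame=None, speed=150, force_limit=None): straight line of the TCP; frame=None keeps the orientation; speed is the mean speed in mm/s. With force_limit (N) it stops when the force on the tool has changed by that much, and returns True; else False.
- ctrl.goto_joints(angles): joint-space move.
- ctrl.gripper_to(opening, newtons=None): finger opening in mm; newtons is the grip in N (None keeps the last); returns when the fingers have stopped.
- ctrl.wait(seconds).
- ctrl.inverse_kinematics(position, orientation): joint angles nearest the present ones, or None.
- ctrl.sense(): the state.
- optics.get_image(name): name is "side" or "top" or "wrist"; returns a dict with "image" (384x512x3 uint8, red, green, blue), "fov_y" (degrees; the focal length in pixels is half the picture's height over the tangent of half this angle, whatever the lens; pixels are square), "cx", "cy" (the principal point, pixels), "k1" (the pictures are not rectified: a ray, as slopes to the right and down, at radius r is drawn at 1 + k1 r^2 times it, then the intrinsics apply), "R" (3x3) and "t" (3): a world point X has camera coordinates R X + t. Camera axes: x right, y down, z forward; pixel columns grow to the right and rows downward; lengths in mm; the calibration is good to about 2 mm. A picture is of the moment at which its call begins. There is no depth.
A pose or a line that the arm cannot do raises ctrl.PlanningError and nothing moves.
- ctrl.hand_in(): hands the job in, once; it reports no verdict.
The state is a dict: "time_s": time; "q": joint angles; "qvel": joint speeds; "effort": joint torques, N m; "tool_pos": TCP position; "ee_rot": TCP orientation; "contact_force": force on the tool from outside, world axes, zero at the start; "torque": the same for the moment, N m; "finger_gap": finger opening in mm.
Only numpy, scipy, OpenCV 4.12 (cv2) and the standard library are available. Lean on these libraries where they do the work, as an engineer would, in place of code of your own. Each camera call takes 0.05 s, during which the arm holds its last target.

## Working session

There is one attempt and no reset: what is moved stays moved. The work goes in short steps, each a Python script; the robot and the scene stay as the last script left them, time stands still between calls to the robot, and variables do not carry over. Pictures are saved under pics/ and viewed, and the job is handed in when it is done.

```bash
mkdir -p pics; ls
cat > h.py <<'E'
import numpy as np, cv2
from workcell import ctrl, optics
def K(d):
    h,w=d["image"].shape[:2]; f=h/2/np.tan(np.radians(d["fov_y"])/2)
    return f
def proj(d,X):
    X=np.atleast_2d(X).astype(float); c=X@np.array(d["R"]).T+np.array(d["t"]); s=c[:,:2]/c[:,2:]
    r2=(s**2).sum(1,keepdims=True); s=s*(1+d["k1"]*r2); return s*K(d)+[d["cx"],d["cy"]]
def ray(d,u,v):
    p=(np.array([u,v],float)-[d["cx"],d["cy"]])/K(d); s=p.copy()
    for _ in range(50): s=p/(1+d["k1"]*(s@s))
    R=np.array(d["R"]);t=np.array(d["t"]); return -R.T@t, R.T@np.array([s[0],s[1],1])
def atz(d,u,v,z):
    o,r=ray(d,u,v); return o+r*(z-o[2])/r[2]
def tri(obs):
    A=np.zeros((3,3));b=np.zeros(3)
    for d,u,v in obs:
        o,r=ray(d,u,v); r=r/np.linalg.norm(r); P=np.eye(3)-np.outer(r,r); A+=P;b+=P@o
    return np.linalg.solve(A,b)
def save(im,n,s=1.5): cv2.imwrite("pics/"+n,cv2.resize(im[:,:,::-1],None,fx=s,fy=s,interpolation=cv2.INTER_CUBIC))
E
python3 - <<'E'
from h import *
import pickle
D={}
for n in("top","side","wrist"):
    D[n]=optics.get_image(n); d=D[n]; save(d["image"],n+"0.png")
    print(n,d["fov_y"],d["cx"],d["cy"],d["k1"],-np.array(d["R"]).T@d["t"],np.array(d["R"])[2])
pickle.dump(D,open("d0.pkl","wb"))
s=ctrl.sense(); print(s); print(ctrl.tip_extent)
E
```

```text
pics
top 47.54660418098855 248.69939154367998 188.36045064790517 0.04538216280890616 [ 383.53788849 -143.12023359  934.679578  ] [ 0.06702395 -0.00642312 -0.99773069]
side 46.132957958277345 266.74944624111697 186.4094894553623 -0.0719423260990741 [-27.63810413 575.61616744 560.66752199] [ 0.47329191 -0.72896948 -0.49456877]
wrist 59.40478723841262 255.78375514812072 192.68744329913866 -0.09897357316600112 [ 289.70113436 -472.04630908  372.90362324] [-0.25680454 -0.11416344 -0.9596969 ]
{'time_s': 0.15, 'q': array([-1.14799213e+00,  8.73034468e-02,  1.75310262e-01,  1.65981418e+00,
        1.29354290e-06,  1.57079497e+00]), 'qvel': array([ 0.00037132,  0.00045355,  0.00151906, -0.00075401, -0.00030678,
       -0.00069815]), 'effort': array([ 2.95662385e-04, -5.20764470e+01,  4.65042937e+01,  1.40166612e-02,
       -3.36372432e-05, -1.04901491e-05]), 'tool_pos': array([ 225.63001335, -501.46599641,  303.35953038]), 'ee_rot': array([ 1.9882455 ,  0.42774764, -1.98867437]), 'contact_force': array([-0.4539141 ,  0.42687003,  0.17951773]), 'torque': array([-0.0621669 , -0.01040001,  0.0331124 ]), 'finger_gap': 85.38237696029485}
72.6
```

View pics/top0.png

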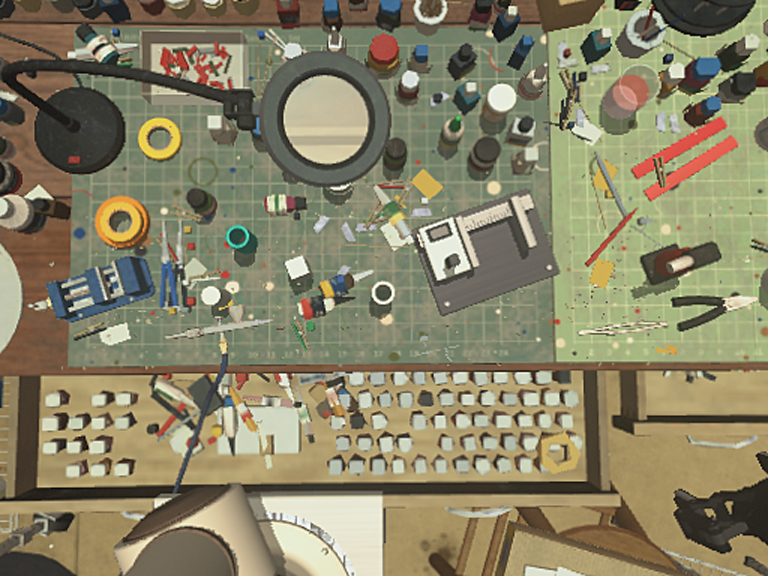

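View pics/side0.png

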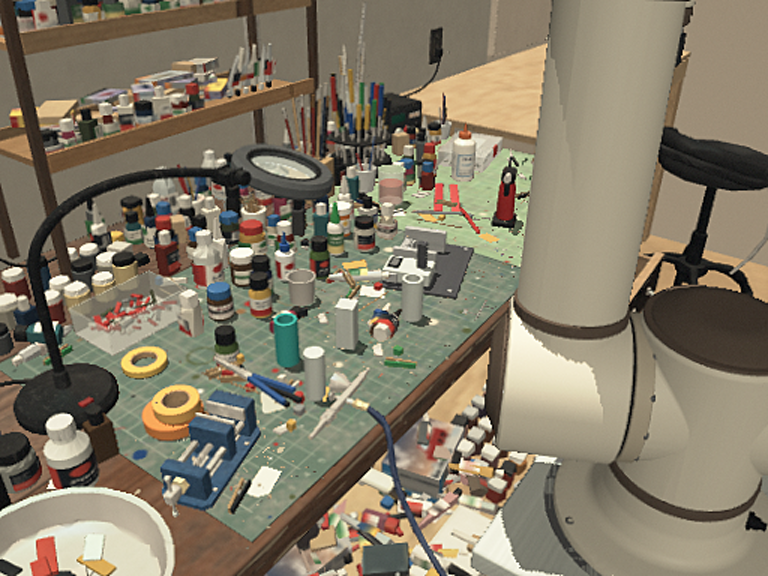

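Run:
```python
from h import *
import pickle
D=pickle.load(open("d0.pkl","rb"))
t=D["top"]["image"]; save(t[115:215,240:380],"c1.png",5.7); save(t[100:215,120:280],"c2.png",5)
s=D["side"]["image"]; save(s[140:280,170:330],"c3.png",4.2)
```

```text
(no output)
```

View pics/c1.png

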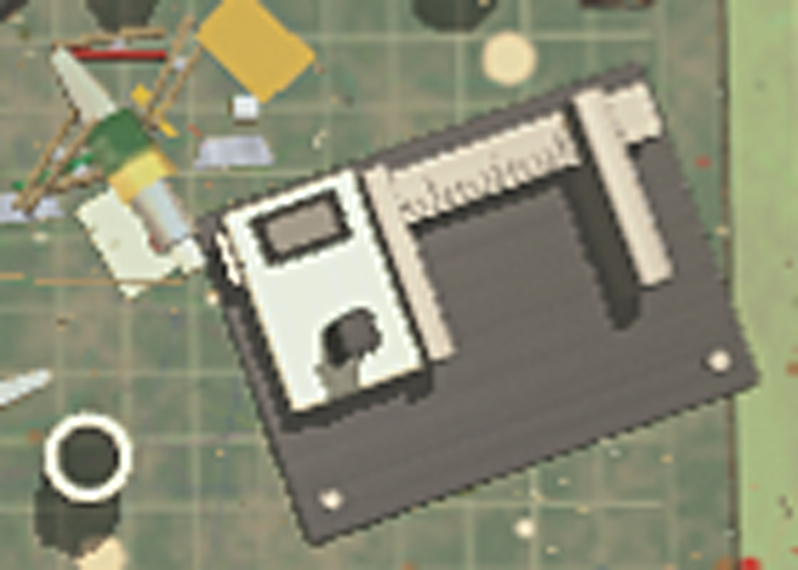

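View pics/c2.png

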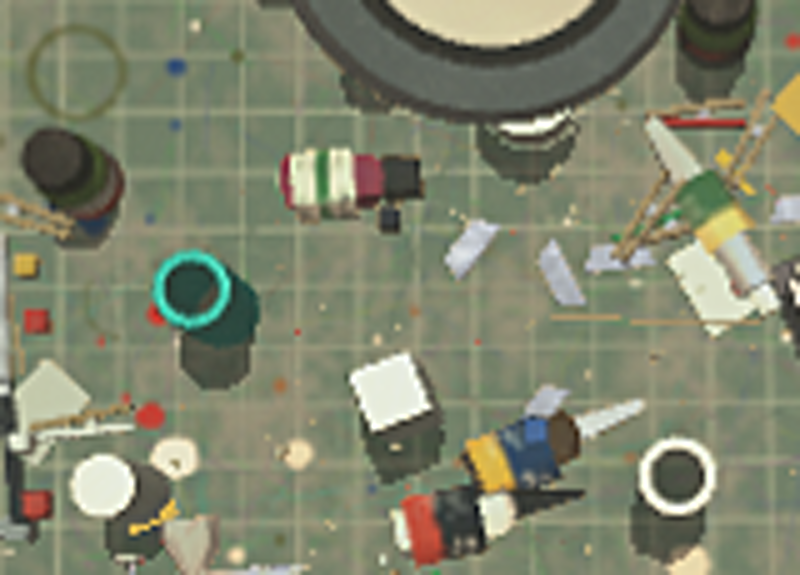

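View pics/c3.png

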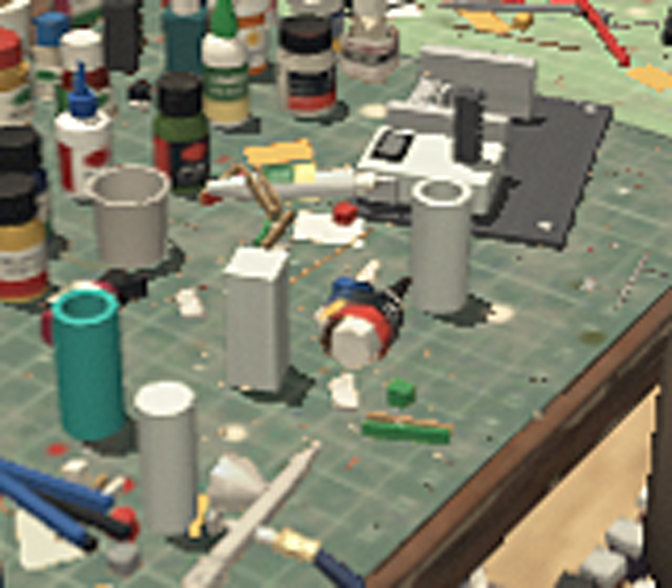

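```bash
cat > fit.py <<'E'
from h import *
from scipy.optimize import least_squares
def fit(d,pts,uv,x0=(400,-250,0.3),jaw=False):
    pts=[p for p in pts]
    def M(p):
        c,s=np.cos(p[2]),np.sin(p[2]); P=np.array(pts)
        return np.c_[p[0]+c*P[:,0]-s*P[:,1],p[1]+s*P[:,0]+c*P[:,1],P[:,2]]
    r=least_squares(lambda p:(proj(d,M(p))-uv).ravel(),x0)
    return r.x,(proj(d,M(r.x))-uv)
E
python3 - <<'E'
from fit import *
import pickle
D=pickle.load(open("d0.pkl","rb")); T=D["top"];S=D["side"]
c=lambda x,y:np.array([x/5.7+240-.5+.5/5.7,y/5.7+115-.5+.5/5.7])
uv=np.array([c(206,215),c(640,65),c(760,380),c(312,546)])
for q in uv: print(atz(T,*q,8).round(1))
p,r=fit(T,[(65,90,8),(65,-90,8),(-65,-90,8),(-65,90,8)],uv)
print(p,r.round(2))
R=lambda x,y:np.array([p[0]+np.cos(p[2])*x-np.sin(p[2])*y,p[1]+np.sin(p[2])*x+np.cos(p[2])*y])
inv=lambda w:np.array([[np.cos(p[2]),np.sin(p[2])],[-np.sin(p[2]),np.cos(p[2])]])@(w[:2]-p[:2])
# jaw top corners z=48
for n,q in dict(fix_in_far=(570,97),fix_in_near=(645,283),fix_out_near=(672,273),mov_in_near=(455,352),mov_in_far=(388,165)).items(): print(n,inv(atz(T,*c(*q),48)).round(1))
print("post top",inv(atz(T,*c(358,330),78)).round(1))
u=c(88,457); print("tube top",atz(T,*u,70), tri([(T,*u),(S,441/4.2+170-.4,191/4.2+140-.4)]))
# wood block etc
print("gauge",R(0,-34),R(0,-24))
for n,q in dict(rod=(102,485),turq=(191,290),block=(395,390)).items(): print(n,atz(T,q[0]/5+119.6,q[1]/5+99.6,70).round())
print(proj(S,np.r_[R(0,-50),48]),proj(S,[*p[:2],8]), [proj(S,[*R(a,b),8]).round() for a,b in((-65,90),(-65,-90))])
E
```

```text
[ 522.8 -207.6    8. ]
[ 578.3 -371.7    8. ]
[ 458.9 -413.7    8. ]
[ 398.2 -245.6    8. ]
[ 4.89547145e+02 -3.09630356e+02  3.29980796e-01] [[-1.96  0.42]
 [ 0.92 -0.9 ]
 [ 1.04  0.78]
 [-0.03 -0.34]]
fix_in_far [ 56.5 -47.7]
fix_in_near [-15.7 -49.9]
fix_out_near [-15.5 -60.2]
mov_in_near [-16.5  22.8]
mov_in_far [55.  22.4]
post top [ 0.8 57.5]
tube top [ 428.77922124 -161.15084353   70.        ] [ 429.22233309 -160.80700106   71.56524433]
gauge [ 500.56399012 -341.79600725] [ 497.32374152 -332.33552159]
rod [427.  66.  70.]
turq [504.  32.  70.]
block [464. -49.  70.]
[[290.65742706 154.83174542]] [[285.74744081 176.82837024]] [array([[304., 198.]]), array([[316., 165.]])]
```

Run:
```python
from fit import *
import pickle
from scipy.spatial.transform import Rotation as Ro
D=pickle.load(open("d0.pkl","rb")); T=D["top"];S=D["side"]
c=lambda x,y:np.array([x/5.7+240-.5+.5/5.7,y/5.7+115-.5+.5/5.7])
pts=[(65,-90,8),(-65,-90,8),(-65,90,8),(56,-50,48),(-18,-50,48),(-18,-60,48),(56,-60,48)]
uv=np.array([c(*q) for q in[(640,65),(760,380),(312,546),(570,97),(645,285),(672,273),(600,86)]])
p,r=fit(T,pts,uv); print(p,r.round(2).tolist())
W=lambda x,y,z,p=p:np.array([p[0]+np.cos(p[2])*x-np.sin(p[2])*y,p[1]+np.sin(p[2])*x+np.cos(p[2])*y,z])
for n,d,(r0,r1,c0,c1),k in(("top",T,(110,220,235,385),5),("side",S,(130,230,220,350),6)):
    im=cv2.resize(d["image"],None,fx=k,fy=k,interpolation=cv2.INTER_CUBIC).copy()
    def poly(P,col):
        q=(proj(d,np.array(P))*k+k/2-.5).round().astype(int); cv2.polylines(im,[q.reshape(-1,1,2)],True,col,1)
    poly([W(a,b,8) for a,b in((65,90),(65,-90),(-65,-90),(-65,90))],(255,0,0))
    poly([W(a,b,48) for a,b in((56,-50),(56,-60),(-18,-60),(-18,-50))],(0,255,0))
    poly([W(a,22.5,48) for a in(56,-18)],(0,255,255))
    poly([W(a,b,78) for a,b in((8,50.5),(8,64.5),(-8,64.5),(-8,50.5))],(255,255,0))
    a=np.linspace(0,2*np.pi,40)
    for z in(0,70): poly([(429+16*np.cos(x),-161+16*np.sin(x),z) for x in a],(255,0,255))
    cv2.imwrite(f"pics/ov_{n}.png",im[r0*k:r1*k,c0*k:c1*k,::-1])
s=ctrl.sense(); R0=Ro.from_rotvec(s["ee_rot"]).as_matrix(); w=D["wrist"]; cw=-np.array(w["R"]).T@w["t"]
print("cam in tool",R0.T@(cw-s["tool_pos"]))
for sg in(1,-1):
    y=sg*np.array([np.cos(p[2]),np.sin(p[2]),0]); x=np.array([0,0,-1.]); O=Ro.from_matrix(np.c_[x,y,np.cross(x,y)]).as_rotvec()
    print(sg,O,[ctrl.inverse_kinematics(q,O) for q in([429,-161,104],[429,-161,210],W(0,-26,112+100),W(0,-26,112),W(0,92,122))])
```

```text
[ 4.89604851e+02 -3.08523916e+02  3.39994811e-01] [[-0.03, -1.21], [0.66, 0.26], [-0.12, -0.06], [0.26, -0.29], [-0.09, 0.41], [-0.23, 0.85], [-0.43, -0.01]]
cam in tool [-69.54342074  -0.6096424  -70.50069765]
1 [ 0.95519714  1.35107902 -0.95519714] [array([-0.3590261 , -0.11595447, -0.41151415,  1.27523665,  0.        ,
        0.87177542]), array([-0.3590261 , -0.14755536, -0.23401638,  1.48433531,  0.        ,
        0.87177542]), array([-0.58918543,  0.18986831,  0.11299268,  1.4939207 ,  0.        ,
        0.64161608]), array([-0.58918543,  0.21427694, -0.05220089,  1.3043185 ,  0.        ,
        0.64161608]), array([-4.50184660e-01, -8.68528205e-04, -2.66576519e-01,  1.30508834e+00,
        0.00000000e+00,  7.80616856e-01])]
-1 [-1.45509102  1.02873241  1.45509102] [array([-3.59026098e-01, -1.15954472e-01, -4.11514145e-01,  1.27523665e+00,
        4.44089210e-16, -2.26981724e+00]), array([-3.59026098e-01, -1.47555356e-01, -2.34016378e-01,  1.48433531e+00,
        4.44089210e-16, -2.26981724e+00]), array([-5.89185432e-01,  1.89868305e-01,  1.12992677e-01,  1.49392070e+00,
        4.44089210e-16, -2.49997657e+00]), array([-5.89185432e-01,  2.14276937e-01, -5.22008859e-02,  1.30431850e+00,
        4.44089210e-16, -2.49997657e+00]), array([-4.50184660e-01, -8.68528205e-04, -2.66576519e-01,  1.30508834e+00,
        4.44089210e-16, -2.36097580e+00])]
```

View pics/ov_top.png

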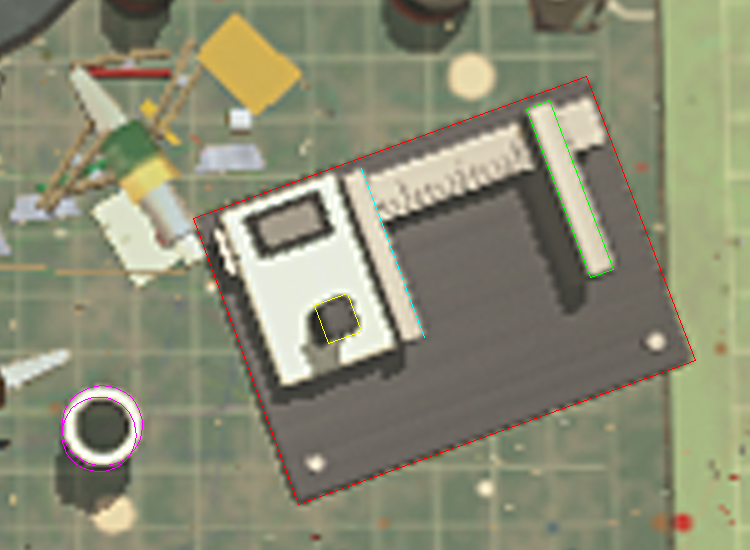

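View pics/ov_side.png

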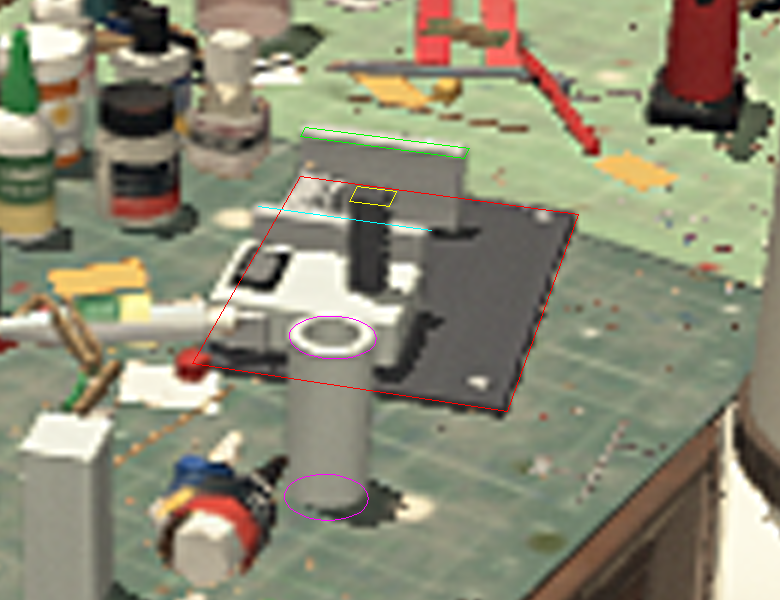

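```bash
cat >> fit.py <<'E'
from scipy.spatial.transform import Rotation as Ro
p=np.array([489.6,-308.5,0.340])
def W(x,y,z): return np.array([p[0]+np.cos(p[2])*x-np.sin(p[2])*y,p[1]+np.sin(p[2])*x+np.cos(p[2])*y,z])
_y=np.array([np.cos(p[2]),np.sin(p[2]),0]); _x=np.array([0,0,-1.]); O=Ro.from_matrix(np.c_[_x,_y,np.cross(_x,_y)]).as_rotvec()
E
python3 - <<'E'
from fit import *
ctrl.move_to([429,-161,240],O)
ctrl.wait(.2)
d=optics.get_image("wrist"); im=d["image"].copy()
a=np.linspace(0,2*np.pi,40)
for r in(16,11): cv2.polylines(im,[proj(d,[(429+r*np.cos(x),-161+r*np.sin(x),70) for x in a]).round().astype(int).reshape(-1,1,2)],True,(255,0,255),1)
save(im,"w1.png"); s=ctrl.sense(); print(s["time_s"],s["tool_pos"],s["contact_force"])
E
```

```text
1.8917 [ 428.90853652 -161.63268173  240.03360308] [ 0.53129454 -0.00463085 -0.37351445]
```

View pics/w1.png

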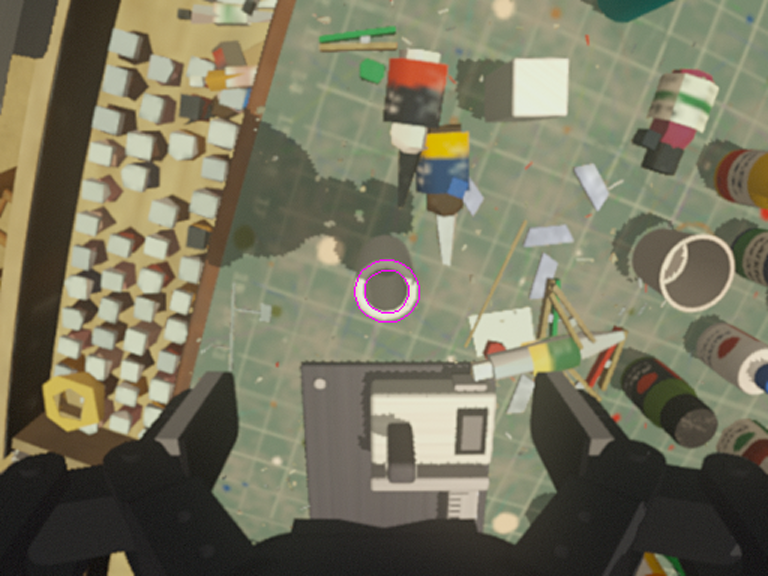

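The wrist view shows the open aluminium ring at (387,290), under my predicted circle. The block is at (540,88), and the turquoise look-alike is well away at the top edge. I'm going down to grip the tube now.

Run:
```python
from fit import *
print(ctrl.move_linear([429,-161,106],speed=120,force_limit=8))
ctrl.gripper_to(20,30)
print(ctrl.sense()["finger_gap"],ctrl.sense()["time_s"])
ctrl.move_linear([429,-161,225],speed=120)
ctrl.wait(.2)
s=ctrl.sense(); print(s["time_s"],s["tool_pos"],s["contact_force"],s["finger_gap"])
save(optics.get_image("side")["image"],"s2.png");save(optics.get_image("wrist")["image"],"w2.png")
```

```text
False
31.352307716373282 3.7
5.0417 [ 428.80342141 -160.93206606  224.39622023] [-0.2260033   0.31011298 -0.92835443] 31.178768876183266
```

View pics/s2.png

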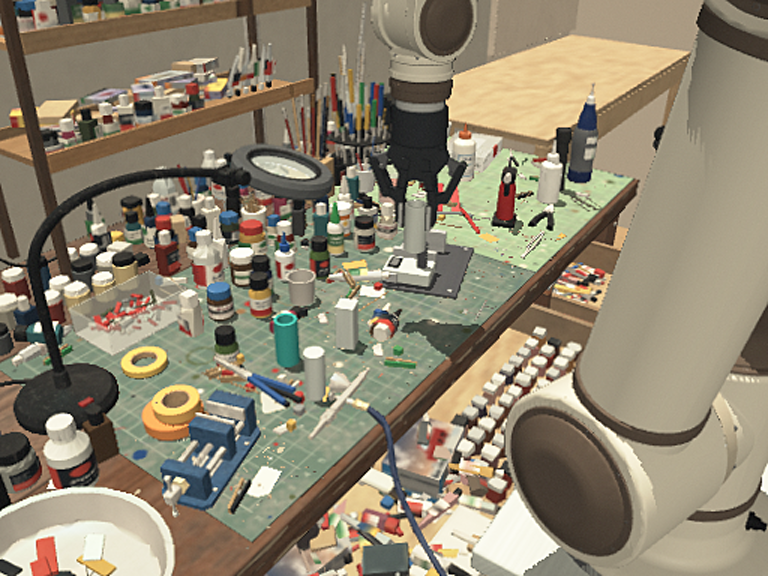

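View pics/w2.png

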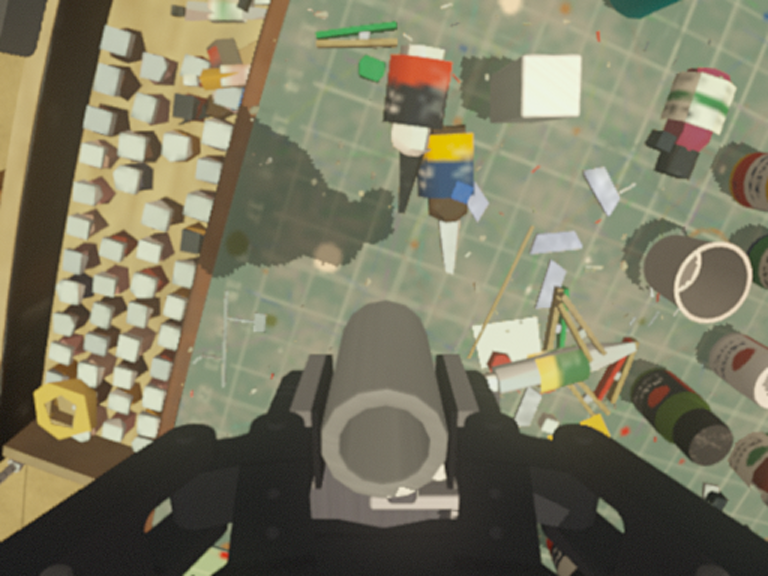

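The tube is gripped upright (gap 31.3) and everything else is undisturbed. Next I'll carry it to the plate.

Run:
```python
from fit import *
ctrl.move_linear(W(0,-25,225),speed=180)
ctrl.move_linear(W(0,-25,124),speed=110)
ctrl.wait(.2)
s=ctrl.sense(); print(s["time_s"],s["tool_pos"],s["contact_force"],s["finger_gap"])
for n in("side","top"):save(optics.get_image(n)["image"][100:240,200:400],n+"3.png",4)
```

```text
7.5833 [ 498.18524012 -332.25522548  124.6991986 ] [ 0.82668483  0.55092888 -0.38895332] 31.715717156142215
```

View pics/side3.png

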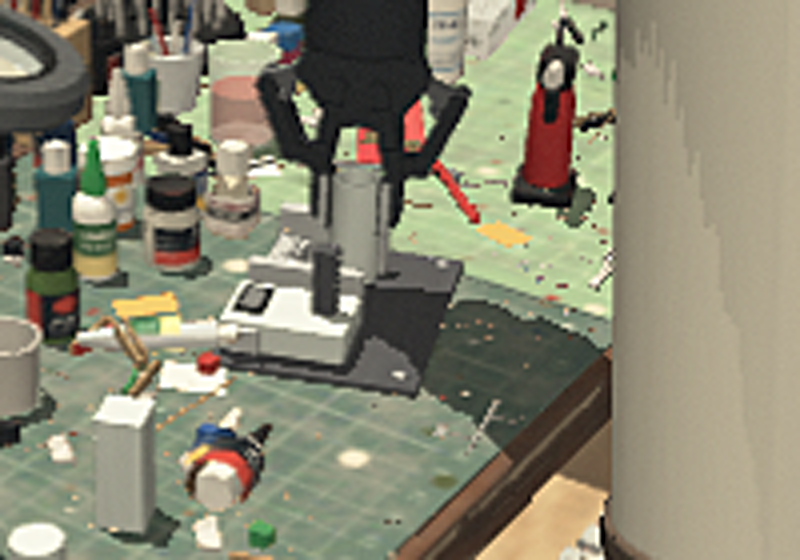

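View pics/top3.png

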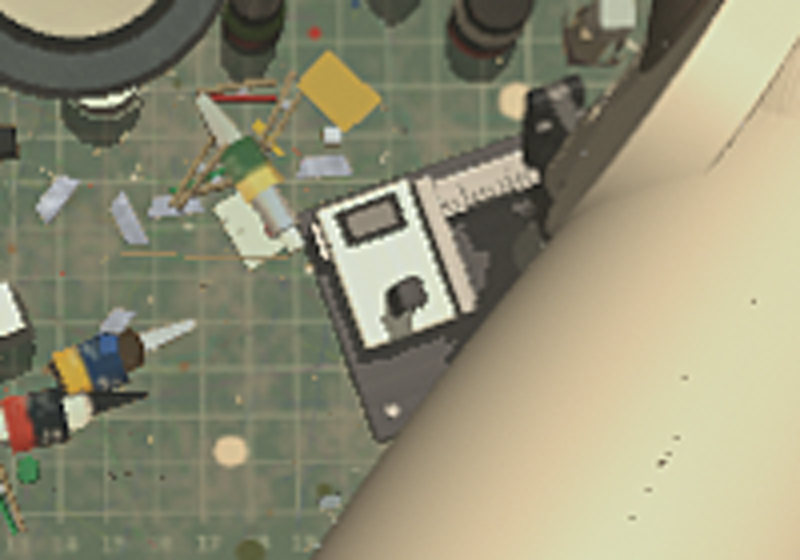

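The tube hangs between the jaws, just above the plate, and the caliper hasn't moved. I'll lower it with a light force stop.

Run:
```python
from fit import *
print(ctrl.move_linear(W(0,-25,112),speed=15,force_limit=3))
s=ctrl.sense(); print(s["time_s"],s["tool_pos"],s["contact_force"],s["finger_gap"])
ctrl.gripper_to(50)
s=ctrl.sense(); print(s["time_s"],s["tool_pos"],s["contact_force"],s["finger_gap"])
ctrl.move_linear(W(0,-25,200),speed=100)
print(ctrl.sense()["time_s"])
for n in("side",):save(optics.get_image(n)["image"][100:240,200:400],n+"4.png",4)
save(optics.get_image("wrist")["image"],"w4.png")
```

```text
True
8.3167 [ 497.88843034 -332.01078647  114.29905441] [-1.14125757  0.8113993   5.47258886] 31.60845566178498
8.6333 [ 497.50575777 -331.76646815  113.2568343 ] [-0.46693183 -0.11130677 -0.02722695] 49.82993876697786
9.65
```

View pics/side4.png

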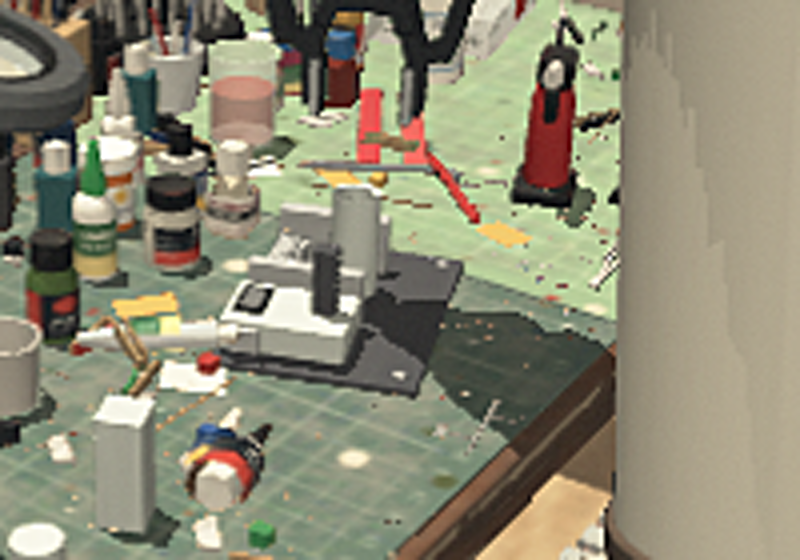

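View pics/w4.png

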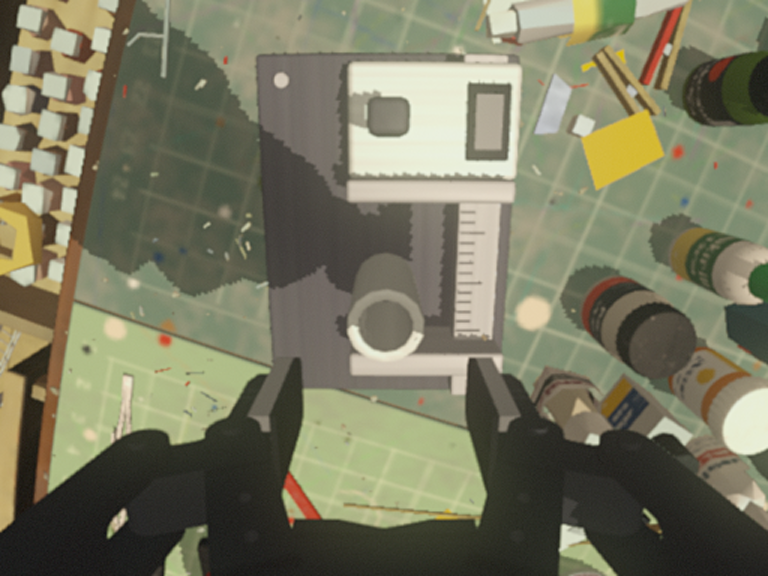

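The tube stands on the plate between the jaws, with its ring at (387,322). The post top is at (389,117). I'll check the post position, then set the closed fingers behind it.

Run:
```python
from fit import *
d=optics.get_image("wrist")
inv=lambda w:np.array([[np.cos(p[2]),np.sin(p[2])],[-np.sin(p[2]),np.cos(p[2])]])@(w[:2]-p[:2])
f=lambda u,v,z:inv(atz(d,u/1.5-.17,v/1.5-.17,z)).round(1)
print("post top",f(389,117,78),"mov face",f(430,203,48),"fix face",f(430,355,48),"tube",f(387,322,78))
print("jaw x",f(348,203,48),f(515,203,48))
ctrl.move_linear(W(0,90,200),speed=180)
ctrl.gripper_to(0,20)
ctrl.move_linear(W(0,90,124),speed=110,force_limit=8)
ctrl.wait(.3)
s=ctrl.sense(); print(s["time_s"],s["tool_pos"],inv(s["tool_pos"]),s["contact_force"],s["finger_gap"])
save(optics.get_image("side")["image"][100:240,200:400],"side5.png",4)
save(optics.get_image("wrist")["image"],"w5.png")
```

```text
post top [ 0.6 56.5] mov face [18.7 22. ] fix face [ 20.4 -49.6] tube [ -0.1 -22.1]
jaw x [-17.  22.] [56.  22.2]
12.2667 [ 459.78075082 -223.74024027  124.45735313] [ 0.15404952 89.85199363] [ 0.31050928  0.24906771 -0.6708082 ] 0.29879964074727333
```

View pics/side5.png

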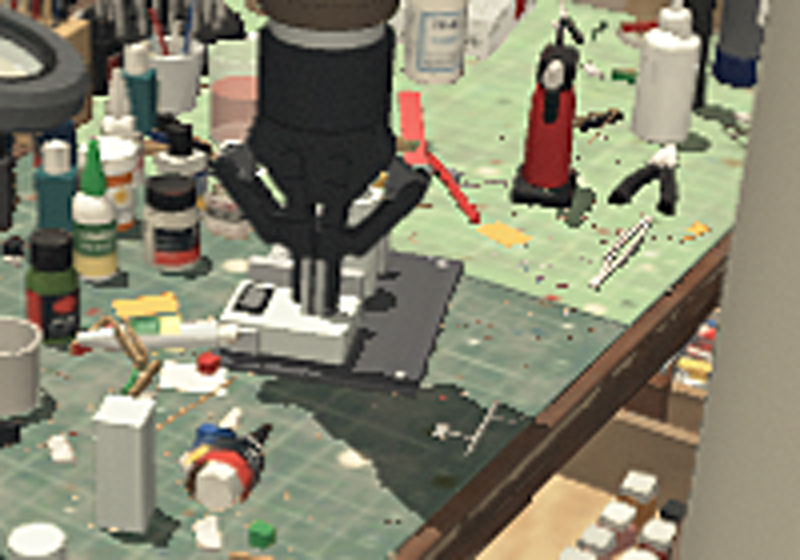

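View pics/w5.png

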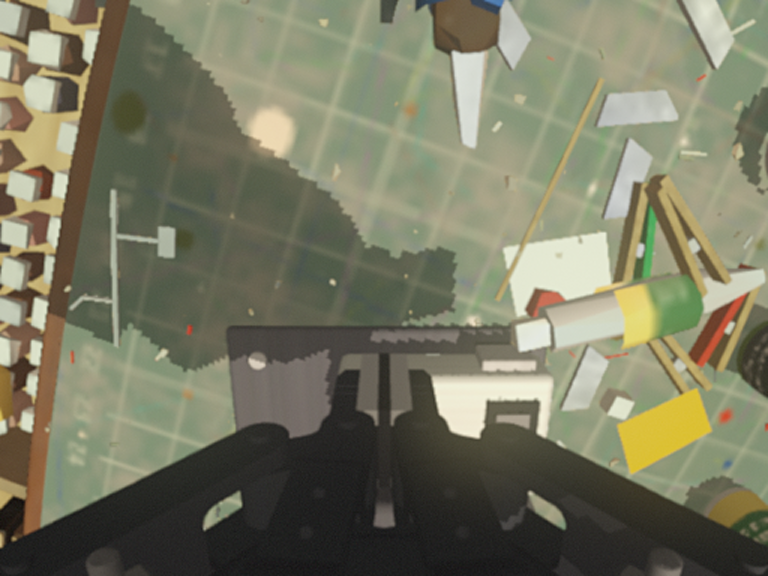

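Run:
```python
from fit import *
inv=lambda w:np.array([[np.cos(p[2]),np.sin(p[2])],[-np.sin(p[2]),np.cos(p[2])]])@(w[:2]-p[:2])
F=lambda s:np.dot(s["contact_force"][:2],[-np.sin(p[2]),np.cos(p[2])])
for y,v,fl in((78,30,3),(44,20,4)):
    r=ctrl.move_linear(W(0,y,124),speed=v,force_limit=fl); s=ctrl.sense(); print(r,s["time_s"],inv(s["tool_pos"]).round(2),F(s).round(2),s["contact_force"].round(2))
save(optics.get_image("side")["image"][100:240,200:400],"side6.png",4)
```

```text
False 12.9167 [-6.000e-02  7.789e+01] -0.56 [ 0.43 -0.44  0.01]
False 14.7667 [-2.000e-02  4.404e+01] 1.19 [0.12 1.31 0.67]
```

View pics/side6.png

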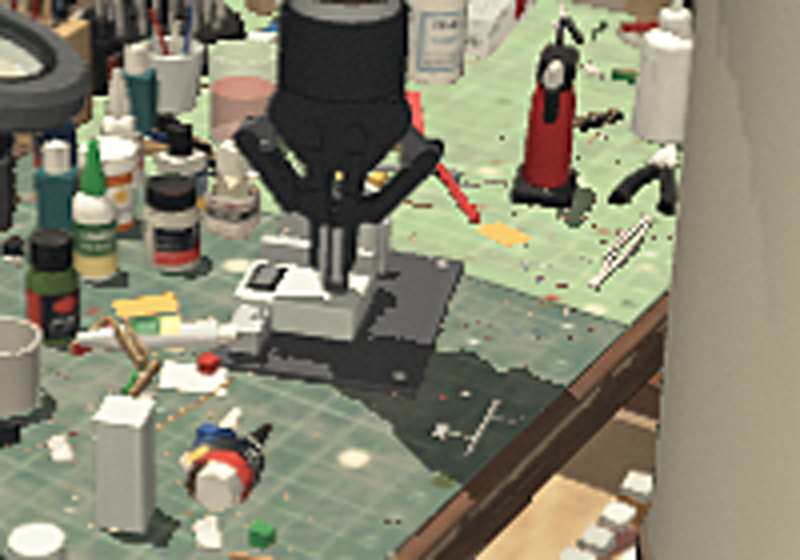

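The carriage is sliding at about 1.2 N and the caliper hasn't moved. The last stretch goes slowly.

Run:
```python
from fit import *
inv=lambda w:np.array([[np.cos(p[2]),np.sin(p[2])],[-np.sin(p[2]),np.cos(p[2])]])@(w[:2]-p[:2])
F=lambda s:np.dot(s["contact_force"][:2],[-np.sin(p[2]),np.cos(p[2])])
r=ctrl.move_linear(W(0,26,124),speed=8,force_limit=2.5); s=ctrl.sense(); print(r,s["time_s"],inv(s["tool_pos"]).round(2),F(s).round(2),s["contact_force"].round(2))
save(optics.get_image("side")["image"][100:240,200:400],"side7.png",4)
```

```text
True 16.05 [-0.22 35.09] 0.93 [-0.98  0.64  0.36]
```

View pics/side7.png

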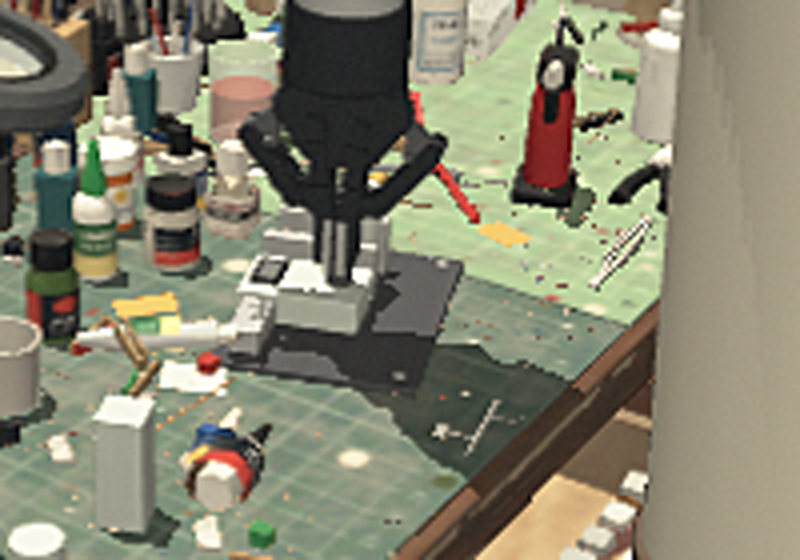

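Run:
```python
from fit import *
inv=lambda w:np.array([[np.cos(p[2]),np.sin(p[2])],[-np.sin(p[2]),np.cos(p[2])]])@(w[:2]-p[:2])
ctrl.move_linear(W(0,60,124),speed=80)
ctrl.move_linear(W(0,60,215),speed=150)
ctrl.move_linear(W(0,-75,215),speed=200)
ctrl.wait(.2)
d=optics.get_image("wrist"); im=d["image"].copy()
save(im[60:330,130:400],"w8.png",2.2); save(optics.get_image("side")["image"][100:240,200:400],"side8.png",4)
print(ctrl.sense()["time_s"])
import pickle; pickle.dump(d,open("d8.pkl","wb"))
```

```text
18.4417
```

View pics/w8.png

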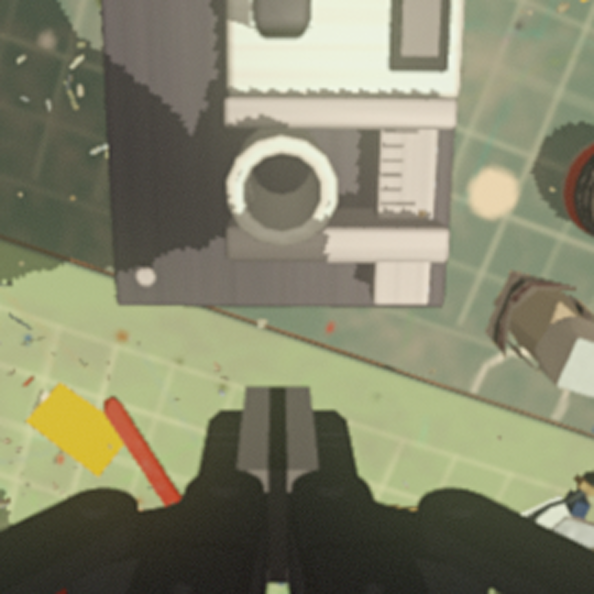

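View pics/side8.png

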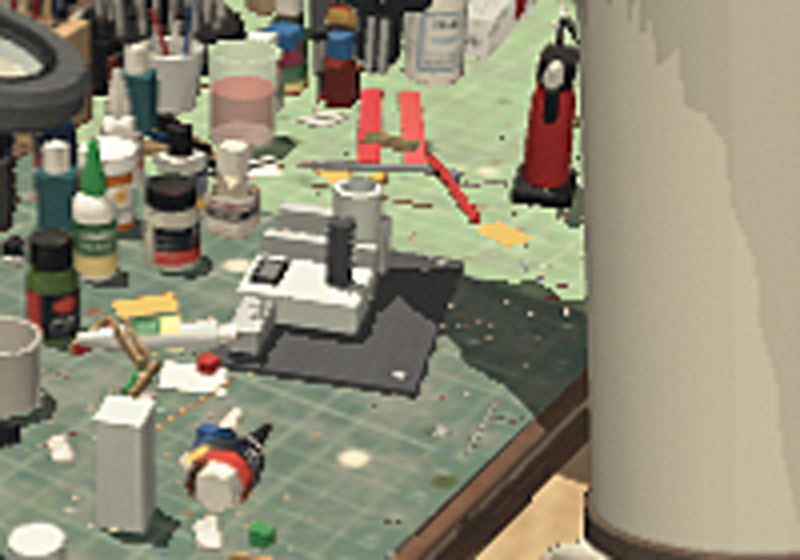

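Run:
```python
from fit import *
import pickle
d=pickle.load(open("d8.pkl","rb"))
inv=lambda w:np.array([[np.cos(p[2]),np.sin(p[2])],[-np.sin(p[2]),np.cos(p[2])]])@(w[:2]-p[:2])
f=lambda u,v,z:inv(atz(d,u/2.2+130-.27,v/2.2+60-.27,z)).round(1)
print("mov",f(360,127,48),f(440,127,48),"fix",f(360,228,48),f(440,227,48),"tube",f(282,188,78), "base corners",f(118,304,8),f(443,305,8))
im=cv2.resize(d["image"],None,fx=6,fy=6,interpolation=cv2.INTER_CUBIC)
a=np.linspace(0,2*np.pi,60)
def pl(P,c,cl=True): cv2.polylines(im,[(proj(d,P)*6+2.5).round().astype(int).reshape(-1,1,2)],cl,c,1)
c0=f(282,188,78)
pl([W(c0[0]+16*np.cos(x),c0[1]+16*np.sin(x),78) for x in a],(255,0,255)); pl([W(c0[0]+16*np.cos(x),c0[1]+16*np.sin(x),48) for x in a],(255,0,0))
pl([W(-18,-50,48),W(56,-50,48)],(0,200,0),False); pl([W(-18,-18,48),W(56,-18,48)],(0,0,255),False)
cv2.imwrite("pics/w8b.png",im[95*6:190*6,215*6:345*6,::-1])
```

```text
mov [ 25.  -16.9] [ 50.3 -16.7] fix [ 25.9 -49.3] [ 52.1 -48.9] tube [  0.3 -32. ] base corners [-63.9 -87.5] [ 64.  -87.8]
```

View pics/w8b.png

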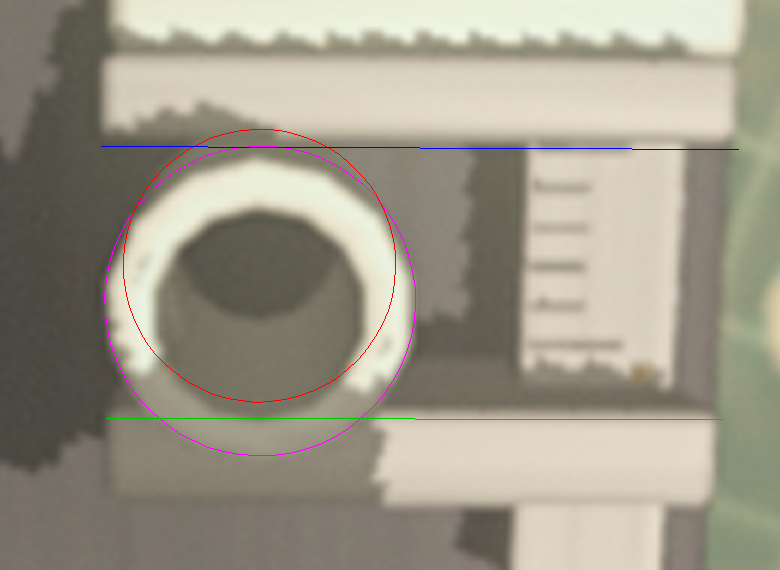

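The opening measures 32.3 mm, about the 32 mm tube. The force stop was noisy though, so I'll press again in small steps with averaged force to make sure it's seated.

Run:
```python
from fit import *
inv=lambda w:np.array([[np.cos(p[2]),np.sin(p[2])],[-np.sin(p[2]),np.cos(p[2])]])@(w[:2]-p[:2])
F=lambda s:np.dot(s["contact_force"][:2],[-np.sin(p[2]),np.cos(p[2])])
def avg():
    a=[]
    for _ in range(6): ctrl.wait(.03); s=ctrl.sense(); a.append((F(s),inv(s["tool_pos"])[1]))
    return np.mean(a,0)
ctrl.move_linear(W(0,60,215),speed=200)
ctrl.move_linear(W(0,60,124),speed=120)
ctrl.move_linear(W(0,39,124),speed=60)
b=avg(); print("base",b.round(2))
y=36.0
while y>31:
    hit=ctrl.move_linear(W(0,y,124),speed=8,force_limit=5); m=avg(); print(y,hit,(m-[b[0],0]).round(2))
    if m[0]-b[0]>3.0 or hit: break
    y-=.4
print(ctrl.sense()["time_s"])
```

```text
base [-0.11 39.06]
36.0 False [ 0.16 36.02]
35.6 False [-0.05 35.6 ]
35.2 False [ 0.39 35.19]
34.800000000000004 False [ 1.34 34.88]
34.400000000000006 False [ 5.36 34.73]
23.4
```

The force rises stiffly at y≈34.8 (1.3 to 5.4 N over 0.15 mm), so the jaws are closed on the tube. I'll back off and check.

Run:
```python
from fit import *
import pickle
ctrl.move_linear(W(0,60,124),speed=60)
ctrl.move_linear(W(0,60,215),speed=150)
ctrl.move_linear(W(0,-75,215),speed=200)
ctrl.wait(.2)
d=optics.get_image("wrist"); d8=pickle.load(open("d8.pkl","rb"))
S=optics.get_image("side")["image"]
save(d["image"][60:330,130:400],"w9.png",2.2)
save(np.vstack([d8["image"][95:190,215:345],d["image"][95:190,215:345]]),"cmp.png",3)
S0=pickle.load(open("d0.pkl","rb"))["side"]["image"]
save(np.vstack([S0[110:215,220:340],S[110:215,220:340]]),"cmps.png",2.8)
ctrl.goto_joints([-1.148,0.087,0.176,1.66,0,1.571]); ctrl.wait(.3)
t=optics.get_image("top"); pickle.dump(t,open("t9.pkl","wb")); im=cv2.resize(t["image"],None,fx=5,fy=5,interpolation=cv2.INTER_CUBIC)
def pl(P,c): cv2.polylines(im,[(proj(t,P)*5+2).round().astype(int).reshape(-1,1,2)],True,c,1)
pl([W(a,b,8) for a,b in((65,90),(65,-90),(-65,-90),(-65,90))],(255,0,0)); pl([W(a,b,48) for a,b in((56,-50),(56,-60),(-18,-60),(-18,-50))],(0,255,0)); pl([W(56,-18,48),W(-18,-18,48)],(0,255,255))
cv2.imwrite("pics/t9.png",im[550:1100,1175:1925,::-1])
T0=pickle.load(open("d0.pkl","rb"))["top"]["image"]
df=np.abs(t["image"].astype(int)-T0).max(2); ys,xs=np.where(df[100:230,60:380]>60); print("diff extent",xs.min()+60,xs.max()+60,ys.min()+100,ys.max()+100, "left of 240:",(xs+60<240).sum())
print(ctrl.sense()["time_s"])
```

```text
diff extent 247 351 138 212 left of 240: 0
27.4417
```

View pics/t9.png

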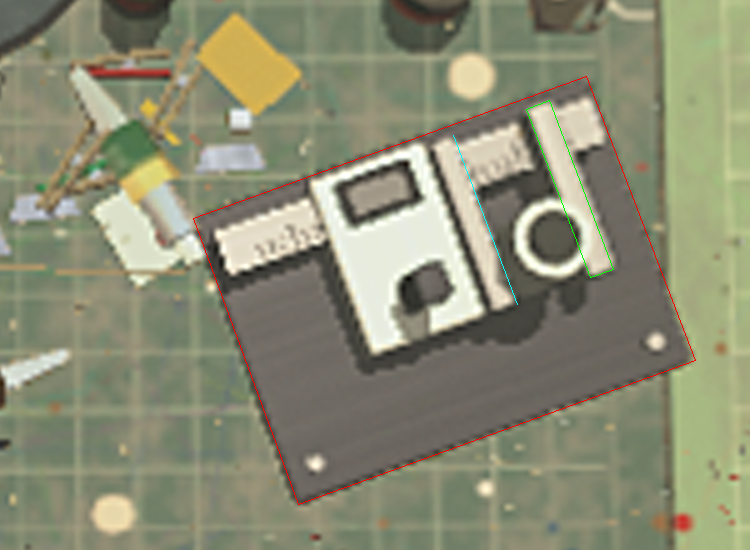

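View pics/cmp.png

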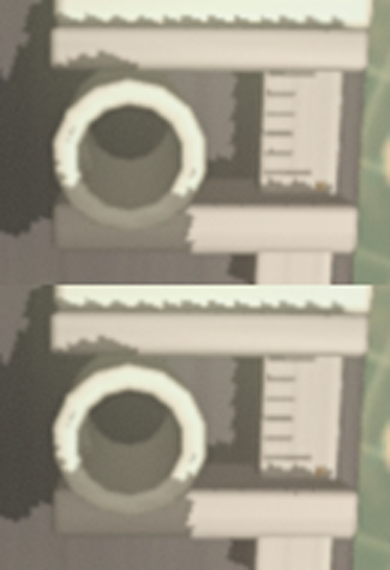

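View pics/cmps.png

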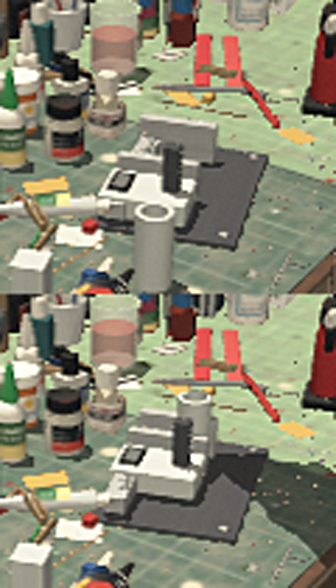

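```bash
python3 -c "
from workcell import ctrl
ctrl.hand_in(); print(ctrl.sense()['time_s'])"
```

```text
the job is handed in; nothing more can be done
the job is handed in; nothing more can be done
```

The tube is standing upright on the caliper's base plate, held lightly between both jaws, and the job is handed in at about 27.5 s. I gripped the plain aluminium tube, set it down between the jaws, and let go. I then pushed the moving jaw closed with shut fingers against the back of the thumb post.

**Jaws closed:**
- The first push stopped early on a noisy force reading. The wrist camera put the opening at 32.3 mm, about the tube's 32 mm diameter.
- I pressed again in small steps. The force rose from 1.3 to 5.4 N within 0.15 mm, so the jaws are closed on the tube. The final 5.4 N was above the 3 N I meant to stop at.

**Caliper:** in the last top view its base plate and fixed jaw still line up with the outline from the start, so it did not visibly move or tip.

**Other parts:** comparing the top view before and after shows no change where the rod, block and turquoise tube stand.

**Robot:** it is back at its start pose, touching nothing.

**Disagreement:** the cameras place the moving jaw about 1 mm from where a 32 mm opening would put it. That is within the stated 2 mm calibration error.

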